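Load the empty pocket of the tapping nest and wedge the row tight

TASK

The gang nest is to be clamped for tapping the ends of the profile pieces: stand the spare piece upright in the one empty pocket and let go of it. Then take the taper wedge, slide it tip first into the slot between the fence and the pressure bar until the bar has closed up on the whole row and the wedge drags tight against both plates, without ramming it, and finish while still gripping it there (do not let go or back it out). Leave the loaded pieces standing in their pockets and the other things on the bench alone.

Things in the scene. Friction and masses are not known exactly. Their poses are not given: they have to be found in the camera images.
- nest: clamping nest, screwed down: aluminium base plate 145 (x) x 230 (y) x 12 mm. Origin: nest datum on the plate's underside, 2.5 mm beyond its centre; y along the row of 4 pockets, x across it, away from the robot. Behind the row a fixed jaw, inner face x = +45, top 46 above the bench. Fins 22 mm high, 4 thick, chamfered on top, x = 11..46, part the pockets (45 wide in y, 49 apart).
- pocket_1 (a point): floor of pocket 1 (12 mm above the bench), centred in y; in x where a clamped piece's centre will be. Pocket 1 is rightmost (-y), 4 leftmost: nest y = -73.5, -24.5, 24.5, 73.5, x = 25 mm. Until clamped the pocket is 44 to 45.5 mm deep in x (bar to jaw), so set a 40 mm piece down about 2.5 mm nearer the robot (-x) than this point.
- pocket_2 (a point): floor of pocket 2 (12 mm above the bench), centred in y; in x where a clamped piece's centre will be. See pocket 1.
- pocket_3 (a point): floor of pocket 3 (12 mm above the bench), centred in y; in x where a clamped piece's centre will be. See pocket 1.
- pocket_4 (a point): floor of pocket 4 (12 mm above the bench), centred in y; in x where a clamped piece's centre will be. See pocket 1.
- press_bar (a joint): travel (m) of the steel pressure bar along nest +x, towards the row; slides freely (about 1 N). Bar 200 mm long, top 42 mm above the bench; row-side face at nest x = -3 mm + travel; slot-side face tapers 1:16: at the mouth x = -15 mm + travel, nearer the fence towards +y. Starts at 0.0025 to 0.004, bears on the row at 0.008; guide ends at 0.014.
- fence: steel fence on the robot's side of the slot, fixed, 115 mm long, top 42 mm above the bench; set up to 0.6 mm nearer or farther from run to run. Origin: foot (on the base plate) of the middle of its straight face, which looks along nest +x and runs along nest y, from the mouth 57.5 mm before the origin to 57.5 mm behind it.
- slot_mouth (a point): mid-mouth of the slot between fence and bar as it stands at first, at its right (-y) end, on the base plate's top (12 mm above the bench). Open above, it runs along nest +y and narrows 1:16; at the mouth 8 to 11 mm wide at first, about 13.5 once the bar has closed on the row. Both plates flare outwards by 9 mm over the 15 mm before it.
- wedge_head (a point): centre of the head of the taper wedge (17 mm above its underside): block 18 (x) x 36 (y) x 34 mm high; grasp it across x. The wedge, bare aluminium, 0.14 kg, stands on edge on the bench right of the nest. In use its straight face slides along the fence (axes parallel to the nest's), on the base plate or a few mm above it; its taper pushes the bar to the row.
- wedge_tip (a point): mid-height of the blade's tip, 198 mm from the head's centre along wedge +y, 6 mm to its -x, 14 mm above its underside. Blade 28 mm high, 180 long from the head, 5.5 thick at the tip, 16.75 at the head (1:16); straight face x = -9 mm (to the fence), tapered face +x (to the bar). Tight with some 110 to 150 mm past the mouth, at a push of 10 to 15 N.
- wedge: the whole taper wedge; origin under the centre of its head, on its underside; y towards the tip.
- spare_piece_mid (a point): centre of the spare piece (40 x 40 x 85 mm T-slot profile, about 0.16 kg), standing on end on the bench left of the nest; its y axis is its length (vertical, 85 mm); grasp it near the top, above the jaw and the bar.
- piece_a_mid (a point): a loaded piece: 40 x 40 mm aluminium T-slot profile sawn 85 mm long, standing on end in one of the nest's four pockets (which three pockets are loaded changes); this point is its centre. Its y axis is its length (vertical).
- piece_b_mid (a point): as piece_a
- piece_c_mid (a point): as piece_a
- hex_key: black L-shaped hex key, 101 x 35 x 6 mm. Loose; leave alone.
- t_nut_a: steel slot nut, 16 x 30 x 14 mm. Loose; leave alone.
- t_nut_b: steel slot nut, 16 x 30 x 14 mm. Loose; leave alone.
- caliper: steel caliper, 215 mm long. Loose; leave alone.
- bracket: die-cast corner bracket, 42 mm. Loose; leave alone.
- long_offcut: 30 x 30 mm profile offcut lying down, 120 mm long (too thin for the nest). Loose; leave alone.
- marker_red: red marker pen, 137 mm long. Loose; leave alone.

How it is judged (in metres and radians):
On the way:
1. the spare piece stands upright on the floor of the empty pocket, let go ((horizontal distance between spare_piece_mid and pocket_1 below 0.009 m or horizontal distance between spare_piece_mid and pocket_2 below 0.009 m or horizontal distance between spare_piece_mid and pocket_3 below 0.009 m or horizontal distance between spare_piece_mid and pocket_4 below 0.009 m) and height (world z) of spare_piece_mid below 0.0575 m and angle between spare_piece_mid's own y axis and vertical below 0.08 rad and contact force between the fingers and spare_piece below 0.1 N), for 0.2 s.
At the end, for the whole second after the job is handed in: All four pieces stand upright in their pockets; the bar has closed on the row (travel 7.6 to 9.5 mm); the wedge is over 90 mm past the mouth, at rest, bears on bar and on fence with over 8 N each, and the fingers still grip it (over 3 N) ((horizontal distance between spare_piece_mid and pocket_1 below 0.009 m or horizontal distance between spare_piece_mid and pocket_2 below 0.009 m or horizontal distance between spare_piece_mid and pocket_3 below 0.009 m or horizontal distance between spare_piece_mid and pocket_4 below 0.009 m) and height (world z) of spare_piece_mid below 0.0575 m and angle between each of spare_piece_mid, piece_a_mid, piece_b_mid, piece_c_mid's own y axis and vertical below 0.08 rad and distance of each of piece_a_mid, piece_b_mid, piece_c_mid from where it was at the start of the episode below 0.014 m and value of joint press_bar between 0.0076 and 0.0095 m and contact force between wedge and press_bar above 8 N and contact force between wedge and fence above 8 N and contact force between wedge and the fingers above 3 N and y of wedge_tip in the frame of nest above -0.01 m and linear speed of wedge below 0.01 m/s); the arm keeps its last pose, push and grip.
It fails at once if the wedge is rammed in (over 60 N on the bar or the fence) (contact force between wedge and press_bar above 60 N or contact force between wedge and fence above 60 N).
It fails at once if a loaded piece is knocked over or pulled out (angle between any of piece_a_mid, piece_b_mid, piece_c_mid's own y axis and vertical above 0.3 rad or distance of any of piece_a_mid, piece_b_mid, piece_c_mid from where it was at the start of the episode above 0.02 m).
It fails at once if another thing on the bench is moved by over 3 cm (distance of any of hex_key, t_nut_a, t_nut_b, caliper, bracket, long_offcut, marker_red from where it was at the start of the episode above 0.03 m).
It also fails if it takes over 64 s, if anything falls off the work surface, if the arm or the gripper's body presses on something with over 40 N, if the wrist force passes 120 N, or if a joint passes its speed limit or range.

ROBOT

A 7-joint arm with a two-finger parallel gripper is mounted at the origin on a cart in front of the work surface, level with it; the furniture and walls round the work are solid. World frame = base frame: x ahead of the robot, y to its left, z up, the work surface at z = 0. Lengths are in mm, angles in rad, forces in N, time in s.
With the tool pointing down it reaches from about 400 to 875 mm from the base axis. Payload 4.4 kg.
Tool frame: the origin (TCP) lies on the centre line of the jaws, within the pads' length; the fingertips stand 25 mm ahead of it and the grasp point (between the pads) lies 6 mm ahead of it (ctrl.finger_overhang is the distance from the TCP to the fingertips, in mm); z points along the fingers, y is the line along which they close (so a half turn about z gives the same grasp; the last joint's range is limited). The gripper opens to 85 mm and grips with 20 to 120 N. Pads are 22 mm wide; open, the fingers measure 114 mm over their backs; the gripper's body (76 mm by 85 mm) begins 54 mm behind the grasp point. The pads swing forward as they close: fully open they stand 13 mm farther back than shut.
Start: joints at [1.212, 0.628, 0.038, 1.517, -0.027, 0.996, -0.02], TCP at [187.639, -622.342, 256.313] pointing down, gripper open.
Joint ranges: [-3.06, 3.06], [-0.37, 2.12], [-1.25, 1.32], [0.18, 2.47], [-1.1, 4.24], [0.23, 1.98], [-2.94, 2.94]. Speed limits (rad/s): [2.57, 2.57, 3.14, 3.14, 3.14, 3.14, 3.14].

INTERFACE

Orientations are given as [roll, pitch, yaw] about the fixed x, y, z axes, in that order (R = Rz(yaw) Ry(pitch) Rx(roll)).
In Python, from cell import ctrl gives the robot as it stands. The module is installed in compiled form; this text tells all that it offers.
- The arm moves only by the tool play_rows, never from a script. Its argument "targets" is a list of rows, each a list of 5 numbers: the closure, from 0 (fully open) to 1 (shut), then the shift along the tool's x, y, z in cm, then the turn about the tool's z in degrees. In form: [[gripper, dx, dy, dz, spin], ...]. A call has 1 to 10 rows; each row is the pose to reach, as a shift and turn from the pose commanded when the call began, along the tool's axes at that moment; what a row does not reach only later rows make up. A row lasts 1/10 s, in which the tool goes at most 50 mm and 8.59 degrees, less where a joint would pass 70% of its speed; a pose out of reach is approached as far as the arm can. A call with a gripper value outside its range is refused whole. The fingers move at their own pace and stop on an object; the grip force is fixed at half the most. Time passes only in rows, so rows that repeat a pose let the fingers close. It gives the time, the measured TCP pose, the force, the opening and the grip force at its end, in the units of the state.
- ctrl.read_state(): the state, without advancing time (a new reading comes with each control period).
- ctrl.get_image(name): name is "scene" or "side" or "wrist"; returns (picture, depth): 480x640x3 uint8, red, green, blue; 480x640 float32, mm along the optical axis (not along the pixel's ray), 0 where there is no reading.
- ctrl.calibration(name): a dict with "vfov" (degrees; the focal length in pixels is half the picture's height over the tangent of half this angle, whatever the lens; pixels are square), "cx", "cy" (the principal point, pixels), "extrinsics" (4x4, takes a point from camera to world coordinates); the wrist camera has in their place "mount" (4x4, takes a point from camera to tool coordinates, whose origin is the TCP and whose axes are the flange's). Camera axes: x right, y down, z forward; pixel columns grow to the right and rows downward; lengths in mm; the calibration is good to about 2 mm. A picture is of the moment at which its call begins: read the wrist's pose just before it. calibration takes no time and is no camera call.
- ctrl.finish_job(): hands the job in; it is judged then, once.
Trained networks look in the newest picture that a camera, given by its name, has taken for a name from the list of things; names that differ only in an ending like _2 or _b are one class to them, and where a whole thing is asked for, a point or a joint stands for the part that bears it (a point fixed in the world has none). Each returns a list of dicts, best first, with "confidence" (0 to 1); they miss things now and then, are a little off and sometimes report something else, mostly with a low value. They report only what shows in the picture. A call takes as long as a camera call.
- ctrl.search_frame(camera, name): "bbox" ([left, top, right, bottom] in pixels, round what is visible of it).
- ctrl.trace(camera, name): "pixels" (480x640 bool, what is visible of it) and "bbox" ([left, top, right, bottom] in pixels, round what is visible of it).
The state is a dict: "clock": time; "qpos": joint angles; "qd": joint speeds; "tau": joint torques, N m; "eef_pos": TCP position; "tool_rot": TCP orientation; "force": force on the tool from outside, world axes, zero at the start; "torque": the same for the moment, N m; "width": finger opening in mm; "gripper_force": force on a finger pad.
Only numpy, scipy, OpenCV 4.12 (cv2) and the standard library are available. Lean on these libraries where they do the work, as an engineer would, in place of code of your own. Each camera call takes 0.05 s, during which the arm holds its last target. There are 200 camera calls.

## Working session

There is one attempt and no reset: what is moved stays moved. The work goes in short steps, Python scripts to look and compute and a tool call to move; the robot and the scene stay as the last step left them, time stands still between calls to the robot, and variables do not carry over. Pictures are saved under pics/ and viewed, at most 10 in all, crops included, and the job is handed in when it is done.

Besides the shell and the picture viewer there is one more tool, called as name(argument=value, ...), one argument or row to a line, values as JSON. play_rows: Moves the arm, as the interface text tells. Its arguments: {"type":"object","properties":{"targets":{"type":"array"}},"required":["targets"]}

```bash
mkdir -p pics
cat > h.py <<'E'
import numpy as np, cv2
from cell import ctrl
from scipy.spatial.transform import Rotation as R
def cam(name):
    s=ctrl.read_state(); im,d=ctrl.get_image(name); c=ctrl.calibration(name)
    f=240/np.tan(np.radians(c['vfov'])/2)
    if 'extrinsics' in c: T=np.array(c['extrinsics'])
    else:
        W=np.eye(4); W[:3,:3]=R.from_euler('xyz',s['tool_rot']).as_matrix(); W[:3,3]=s['eef_pos']; T=W@np.array(c['mount'])
    v,u=np.mgrid[:480,:640]
    P=np.stack([(u-c['cx'])/f*d,(v-c['cy'])/f*d,d],-1)@T[:3,:3].T+T[:3,3]
    P[d==0]=np.nan
    return im,d,P,T,f,c
def save(im,n): cv2.imwrite('pics/'+n,im[...,::-1])
E
python3 - <<'E'
from h import *
s=ctrl.read_state(); print({k:np.round(v,3) for k,v in s.items()}, ctrl.finger_overhang)
ims=[]
for n in ['scene','side']:
    im,d,P,T,f,c=cam(n); ims.append(im); print(n,np.round(T,3).tolist(),f)
    for name in ['nest','fence','press_bar','wedge','spare_piece_mid','piece_a_mid','hex_key','t_nut_a','caliper','bracket','long_offcut','marker_red']:
        for r in ctrl.trace(n,name)[:4]:
            if r['confidence']<.3: continue
            q=P[r['pixels']]; q=q[~np.isnan(q[:,0])]
            print(name,round(r['confidence'],2),np.round(r['bbox']),np.round(np.percentile(q,[3,50,97],axis=0)).tolist() if len(q) else None)
    save(im,n+'0.png')
E
```

```text
{'clock': np.float64(0.0), 'qpos': array([ 1.212,  0.629,  0.038,  1.518, -0.027,  0.996, -0.02 ]), 'qd': array([-0.001, -0.   ,  0.   , -0.   , -0.   , -0.001,  0.   ]), 'tau': array([-0.0000e+00, -5.6339e+01,  1.2270e+00, -1.9344e+01,  1.1000e-02,
        1.0000e-02, -0.0000e+00]), 'eef_pos': array([ 187.472, -621.762,  255.39 ]), 'tool_rot': array([-3.14 ,  0.   ,  0.293]), 'force': array([-0.57 , -0.076, -0.481]), 'torque': array([ 0.059, -0.051,  0.032]), 'gripper_force': np.float64(0.0), 'width': np.float64(85.109)} 25.0
scene [[0.626, -0.368, 0.687, -218.607], [-0.779, -0.308, 0.546, -588.203], [0.011, -0.877, -0.479, 602.289], [0.0, 0.0, 0.0, 1.0]] 539.4438827208359
nest 0.9 [224. 233. 348. 298.] [[426.0, -41.0, 3.0], [485.0, 26.0, 12.0], [557.0, 176.0, 44.0]]
nest 0.59 [333. 291. 440. 340.] [[461.0, -293.0, 0.0], [473.0, -206.0, 18.0], [489.0, -91.0, 33.0]]
fence 0.82 [264. 249. 316. 289.] [[442.0, -37.0, 12.0], [464.0, 23.0, 25.0], [478.0, 85.0, 42.0]]
press_bar 0.75 [246. 234. 325. 280.] [[482.0, -38.0, 14.0], [487.0, 114.0, 38.0], [498.0, 172.0, 42.0]]
press_bar 0.6 [400.
[... 2211 characters left out ...]
12.] [[510.0, 126.0, 65.0], [529.0, 143.0, 96.0], [549.0, 168.0, 101.0]]
hex_key 0.67 [345. 277. 367. 305.] [[571.0, -171.0, -0.0], [577.0, -126.0, 7.0], [606.0, -77.0, 10.0]]
t_nut_a 0.44 [375. 276. 386. 290.] [[640.0, -115.0, -0.0], [652.0, -104.0, 11.0], [665.0, -82.0, 17.0]]
caliper 0.61 [363. 309. 404. 363.] [[600.0, -338.0, 1.0], [633.0, -253.0, 6.0], [650.0, -192.0, 15.0]]
bracket 0.63 [408. 314. 434. 339.] [[678.0, -289.0, 4.0], [703.0, -265.0, 13.0], [722.0, -248.0, 43.0]]
long_offcut 0.97 [393. 278. 430. 314.] [[685.0, -231.0, 4.0], [704.0, -178.0, 29.0], [729.0, -123.0, 34.0]]
marker_red 0.34 [298. 283. 327. 353.] [[462.0, -294.0, 1.0], [477.0, -223.0, 28.0], [495.0, -92.0, 36.0]]
```

Run:
```python
import cv2,numpy as np
a=cv2.imread('pics/scene0.png')[170:370,140:540];b=cv2.imread('pics/side0.png')[150:370,240:460]
a=cv2.resize(a,(600,300),interpolation=cv2.INTER_CUBIC); b=cv2.resize(b,(300,300),interpolation=cv2.INTER_CUBIC)
c=np.zeros((600,800,3),np.uint8);c[:300,:600]=a;c[300:,:300]=b
cv2.imwrite('pics/c0.png',c)
```

```text
(no output)
```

View pics/c0.png

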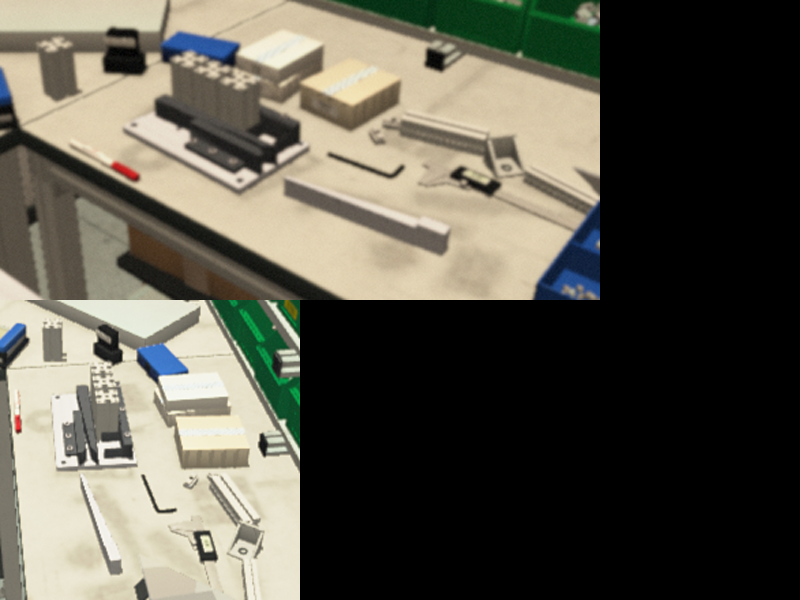

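play_rows(
  targets=[
    [0, 39.8, -32.1, -9.5, -73.2],
    [0, 39.8, -32.1, -9.5, -73.2],
    [0, 39.8, -32.1, -9.5, -73.2],
    [0, 39.8, -32.1, -9.5, -73.2],
    [0, 39.8, -32.1, -9.5, -73.2],
    [0, 39.8, -32.1, -9.5, -73.2],
    [0, 39.8, -32.1, -9.5, -73.2],
    [0, 39.8, -32.1, -9.5, -73.2],
    [0, 39.8, -32.1, -9.5, -73.2],
    [0, 39.8, -32.1, -9.5, -73.2],
  ],
)

```text
clock: 2.3
eef_pos: [465.7, -214.9, 348.4]
tool_rot: [3.141, 0.0, 1.572]
force: [0.3, 0.4, -0.5]
width: 85.4
gripper_force: 0.0
```

Run:
```python
from h import *
s=ctrl.read_state(); print({k:np.round(v,3) for k,v in s.items()})
im,d,P,T,f,c=cam('wrist'); save(im,'w1.png'); print(np.round(T,2).tolist(),f,np.round(c['mount'],2).tolist())
np.save('w1.npy',P)
for name in ['wedge','nest','fence','press_bar']:
  for r in ctrl.trace('wrist',name)[:2]:
    q=P[r['pixels']]; q=q[~np.isnan(q[:,0])]
    print(name,round(r['confidence'],2),np.round(r['bbox']),np.round(np.percentile(q,[1,50,99],axis=0)).tolist())
```

```text
{'clock': np.float64(2.3), 'qpos': array([ 0.659,  0.35 , -0.389,  1.759,  0.15 ,  1.061,  0.22 ]), 'qd': array([-0.867,  0.027, -0.134, -0.303,  0.037,  0.284, -1.021]), 'tau': array([ 4.2300e+00, -4.2058e+01, -2.8550e+00, -1.8282e+01, -1.1500e-01,
       -2.5000e-02,  1.4530e+00]), 'eef_pos': array([ 465.695, -214.885,  348.364]), 'tool_rot': array([3.141, 0.   , 1.572]), 'force': array([ 0.345,  0.424, -0.458]), 'torque': array([-0.028, -0.059, -0.017]), 'gripper_force': np.float64(0.0), 'width': np.float64(85.441)}
[[1.0, 0.0, 0.0, 465.8], [0.0, -0.95, -0.31, -135.68], [0.0, 0.31, -0.95, 464.0], [0.0, 0.0, 0.0, 1.0]] 417.50714948761686 [[-0.0, -0.95, -0.31, 79.15], [1.0, -0.0, -0.0, 0.25], [-0.0, -0.31, 0.95, -115.67], [0.0, 0.0, 0.0, 1.0]]
wedge 0.85 [308.  45. 342. 260.] [[464.0, -292.0, -2.0], [479.0, -204.0, 26.0], [496.0, -85.0, 33.0]]
nest 0.89 [278.   0. 422.   6.] [[439.0, -45.0, -0.0], [526.0, -41.0, 9.0], [569.0, -38.0, 12.0]]
press_bar 0.36 [291.   2. 421.   8.] [[449.0, -44.0, -0.0], [526.0, -41.0, 9.0], [568.0, -39.0, 12.0]]
```

View pics/w1.png

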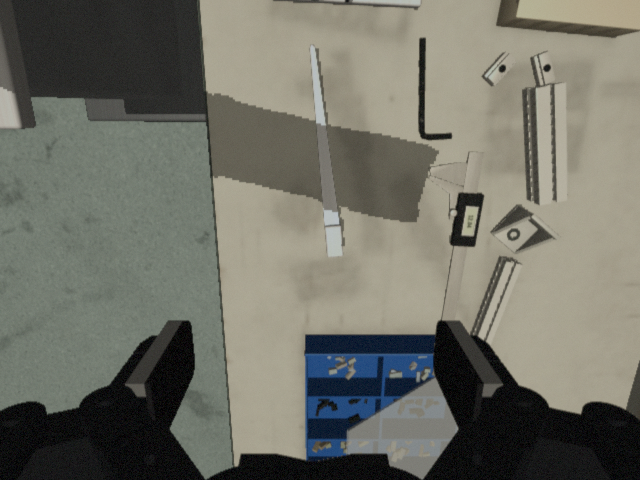

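play_rows(
  targets=[
    [0, 23, 1, 0, 0],
    [0, 23, 1, 0, 0],
    [0, 23, 1, 0, 0],
    [0, 23, 1, 0, 0],
    [0, 23, 1, 0, 0],
    [0, 23, 1, 0, 0],
    [0, 23, 1, 0, 0],
    [0, 23, 1, 0, 0],
  ],
)

```text
clock: 3.35
eef_pos: [474.9, 11.0, 347.3]
tool_rot: [-3.141, 0.001, 1.566]
force: [0.3, -0.7, -0.4]
width: 85.5
gripper_force: 0.0
```

Run:
```python
from h import *
s=ctrl.read_state(); print(s['clock'],s['eef_pos'],s['tool_rot'])
im,d,P,T,f,c=cam('wrist'); save(im,'w2.png'); np.save('w2.npy',P)
for name in ['nest','fence','press_bar','piece_a_mid','spare_piece_mid']:
  for r in ctrl.trace('wrist',name)[:4]:
    q=P[r['pixels']]; q=q[~np.isnan(q[:,0])]
    print(name,round(r['confidence'],2),np.round(r['bbox']),np.round(np.percentile(q,[1,50,99],axis=0)).tolist())
```

```text
3.35 [474.88936023  10.97173177 347.32444841] [-3.14080536e+00  1.24737353e-03  1.56622400e+00]
nest 0.84 [269.   0. 424. 233.] [[430.0, -38.0, 8.0], [492.0, 94.0, 11.0], [569.0, 184.0, 49.0]]
fence 0.8 [284. 108. 325. 234.] [[445.0, -33.0, 17.0], [466.0, 34.0, 38.0], [483.0, 87.0, 42.0]]
press_bar 0.82 [326.  10. 349. 233.] [[486.0, -33.0, 18.0], [495.0, 98.0, 40.0], [507.0, 171.0, 42.0]]
piece_a_mid 0.86 [346.   0. 414.  67.] [[511.0, 125.0, 11.0], [530.0, 146.0, 94.0], [552.0, 166.0, 97.0]]
```

View pics/w2.png

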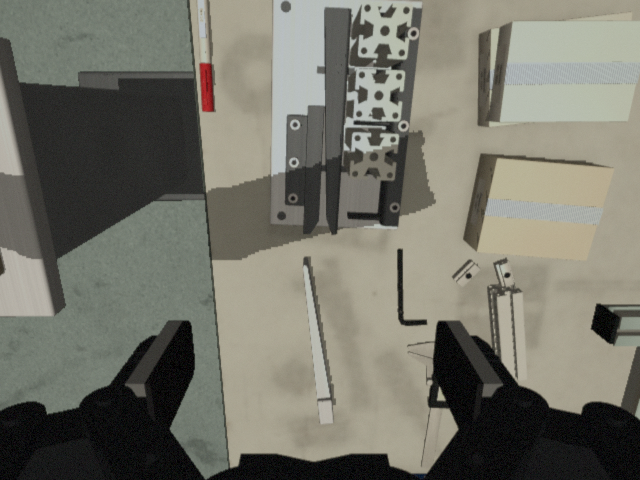

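```bash
cat > an.py <<'E'
from h import *
P=np.load('w2.npy'); x,y,z=P[...,0],P[...,1],P[...,2]
def rect(m,n):
    m=m.astype(np.uint8); k,l,st,_=cv2.connectedComponentsWithStats(m)
    for i in range(1,k):
        if st[i,4]<n: continue
        q=P[l==i]; (c,sz,a)=cv2.minAreaRect(q[:,:2].astype(np.float32)); print(np.round(c,1),np.round(sz,1),round(a,1),'z',np.round(np.median(q[:,2]),1),st[i])
box=(x>400)&(x<600)&(y>-60)&(y<240)
print('tops'); rect((z>88)&(z<104)&box,100)
print('mid tops'); rect((z>36)&(z<52)&box,60)
print('plate'); rect((z>7)&(z<62)&box,500)
print('wedge'); rect((z>18)&(z<45)&(x>440)&(x<510)&(y<-55)&(y>-320),60)
def edge(m,side,ylo,yhi):
    pts=[]
    for yy in np.arange(ylo,yhi,3):
        q=m&(abs(y-yy)<1.5)
        if q.sum()>2: pts.append((yy,np.percentile(x[q],98 if side>0 else 2)))
    pts=np.array(pts); 
    for _ in range(3):
        p=np.polyfit(pts[:,0],pts[:,1],1); r=abs(np.polyval(p,pts[:,0])-pts[:,1]); pts=pts[r<max(2*np.median(r),.8)]
    print('edge slope',p[0].round(4),'x at ymid',np.polyval(p,(ylo+yhi)/2).round(1),(ylo+yhi)/2,'rms',r.mean().round(2))
print('fence straight face'); edge((z>36)&(z<47)&(x>440)&(x<482),1,-10,80)
print('bar'); edge((z>36)&(z<47)&(x>482)&(x<512),-1,-10,165)
edge((z>36)&(z<47)&(x>482)&(x<509),1,-10,165)
print('plate L'); edge((z>7)&(z<17)&box,-1,-30,180)
print('wedge straight'); edge((z>18)&(z<45)&(x>440)&(x<510),-1,-280,-100)
print('wedge taper'); edge((z>18)&(z<45)&(x>440)&(x<510),1,-255,-100)
E
python3 an.py
```

```text
tops
[532.2 146. ] [40.4 40.7] 86.6 z 94.9 [ 357    1   56   59 2048]
[529.3  97.5] [40.1 40.5] 87.2 z 95.0 [ 352   68   53   53 1708]
[527.1  47.2] [40.  40.3] 87.6 z 94.9 [ 349  132   50   48 1529]
mid tops
[498.1  66.6] [ 23.  214.3] 0.3 z 39.8 [ 325    7   26  228 3985]
[556.4  70.8] [203.   22.7] 87.1 z 44.0 [ 381    8   42  219 2943]
[474.2  25. ] [129.9  16. ] 87.2 z 39.9 [ 303  105   21  129 1978]
plate
[502.8  73.5] [230.1 144.9] 87.2 z 18.4 [  270     0   153   235 24686]
wedge
[ 480. -187.] [ 18.  215.8] 5.1 z 26.1 [ 303  262   31  162 1652]
fence straight face
edge slope 0.0124 x at ymid 481.3 35.0 rms 0.26
bar
edge slope -0.0033 x at ymid 485.6 77.5 rms 2.15
edge slope 0.0456 x at ymid 504.1 77.5 rms 0.26
plate L
edge slope 0.049 x at ymid 431.7 75.0 rms 0.32
wedge straight
edge slope -0.09 x at ymid 471.9 -190.0 rms 0.3
wedge taper
edge slope -0.1515 x at ymid 481.3 -177.5 rms 0.34
```

play_rows(
  targets=[
    [0, 35.3, -5, 0, 0],
    [0, 35.3, -5, 0, 0],
    [0, 35.3, -5, 0, 0],
    [0, 35.3, -5, 0, 0],
    [0, 35.3, -5, 0, 0],
    [0, 35.3, -5, 0, 0],
    [0, 35.3, -5, 0, 0],
    [0, 35.3, -5, 0, 0],
    [0, 35.3, -5, 0, 0],
    [0, 35.3, -5, 0, 0],
  ],
)

```text
clock: 4.65
eef_pos: [425.8, 365.1, 347.3]
tool_rot: [-3.142, 0.002, 1.569]
force: [-0.1, -0.9, -0.7]
width: 85.2
gripper_force: 0.0
```

Run:
```python
from h import *
s=ctrl.read_state(); print(s['clock'],s['eef_pos'],s['tool_rot'],s['qpos'])
im,d,P,T,f,c=cam('wrist'); save(im,'w3.png'); np.save('w3.npy',P)
x,y,z=P[...,0],P[...,1],P[...,2]
m=((z>75)&(z<95)&(abs(x-450)<60)&(abs(y-352)<60)).astype(np.uint8)
k,l,st,_=cv2.connectedComponentsWithStats(m)
for i in range(1,k):
    if st[i,4]>200:
        q=P[l==i]; print(cv2.minAreaRect(q[:,:2].astype(np.float32)),np.median(q[:,2]),st[i])
```

```text
4.65 [425.79354655 365.08278201 347.27797931] [-3.14157122e+00  1.74902530e-03  1.56895025e+00] [-0.3913493   0.45210114 -0.55553499  1.63388687  0.25865332  1.13096895
 -1.01496026]
((455.85626220703125, 354.4679870605469), (40.60531234741211, 40.105445861816406), 80.9297866821289) 82.77996840439334 [ 322  181   49   48 1363]
```

play_rows(
  targets=[
    [0, -1.1, 3.0, 5, 5],
    [0, -1.1, 3.0, 10, 9],
    [0, -1.1, 3.0, 15, 9],
    [0, -1.1, 3.0, 19, 9],
    [0, -1.1, 3.0, 22, 9],
    [0, -1.1, 3.0, 25, 9],
    [0, -1.1, 3.0, 26.9, 9],
    [0, -1.1, 3.0, 26.9, 9],
  ],
)

```text
clock: 5.5
eef_pos: [454.9, 352.1, 76.4]
tool_rot: [-3.139, 0.005, 1.41]
force: [-0.5, -0.3, 0.8]
width: 85.2
gripper_force: 0.0
```

play_rows(
  targets=[
    [1, 0, 0, 0, 0],
    [1, 0, 0, 0, 0],
    [1, 0, 0, 0, 0],
    [1, 0, 0, 0, 0],
    [1, 0, 0, 0, 0],
    [1, 0, 0, 0, 0],
    [1, 0, 0, 0, 0],
    [1, 0, 0, 0, 0],
  ],
)

```text
clock: 6.3
eef_pos: [456.0, 356.2, 80.3]
tool_rot: [3.14, -0.002, 1.413]
force: [-0.3, -0.1, 5.5]
width: 38.8
gripper_force: 61.3
```

play_rows(
  targets=[
    [1, 0, 0, -3, 0],
    [1, 0, 0, -7, 0],
    [1, 0, 0, -11, 0],
    [1, 0, 0, -14, 0],
    [1, 0, 0, -14, 0],
    [1, 0, 0, -14, 0],
  ],
)

```text
clock: 6.9
eef_pos: [455.3, 355.3, 219.2]
tool_rot: [3.14, -0.0, 1.413]
force: [0.1, 0.4, -1.8]
width: 39.0
gripper_force: 61.1
```

Run:
```python
from h import *
s=ctrl.read_state(); print(s['clock'],s['eef_pos'],s['tool_rot'],s['width'],s['gripper_force'],s['force'])
im,d,P,T,f,c=cam('wrist'); save(im,'w4.png'); np.save('w4.npy',P)
for r in ctrl.trace('wrist','spare_piece_mid')[:2]:
    q=P[r['pixels']]; q=q[~np.isnan(q[:,0])]
    print(r['confidence'],r['bbox'],np.round(np.percentile(q,[1,50,99],axis=0)).tolist())
```

```text
6.9 [455.27943241 355.32431598 219.23565767] [ 3.14041501e+00 -4.54552726e-04  1.41306674e+00] 39.04858679501582 61.13483190536499 [ 0.06843632  0.41155309 -1.8406926 ]
0.57 [243.6, 233.3, 380.7, 424.8] [[435.0, 333.0, 141.0], [456.0, 363.0, 219.0], [477.0, 376.0, 223.0]]
```

View pics/w4.png

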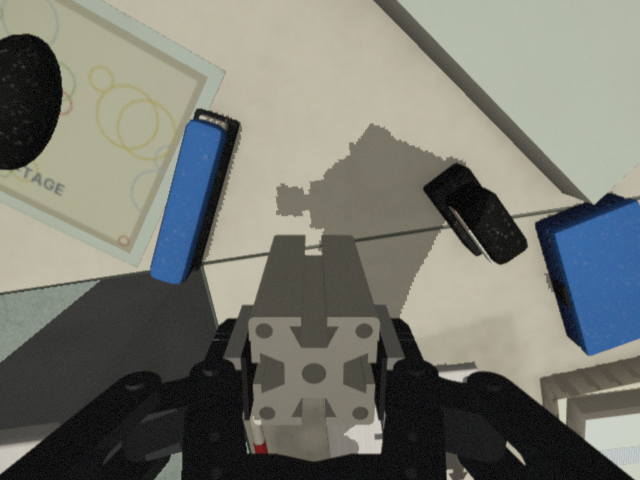

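Run:
```python
from h import *
P=np.load('w4.npy'); z=P[...,2]
m=np.zeros((480,640),bool); m[312:428,244:386]=True
m&=(abs(z-221)<6)
k,l,st,_=cv2.connectedComponentsWithStats(m.astype(np.uint8)); i=1+st[1:,4].argmax(); q=P[l==i]
print(np.percentile(q,[1,99],axis=0), cv2.minAreaRect(q[:,:2].astype(np.float32)),np.median(q[:,2]),st[i])
# front face edge of the piece (y max) at the lower levels
Rz=R.from_euler('z',1.413).as_matrix(); t=(q-[455.3,355.3,219.2])@Rz; print(np.percentile(t,[1,50,99],axis=0))
# front face
m2=np.zeros((480,640),bool); m2[235:318,265:355]=True
w=P[m2&(z<212)&(z>120)]; w=(w-[455.3,355.3,219.2])@Rz
for a,b in [(-75,-55),(-55,-35),(-35,-15)]:
    s=w[(w[:,2]>a)&(w[:,2]<b)]; print(a,np.percentile(s[:,0],[20,50,80]),np.percentile(s[:,1],[2,98]))
```

```text
[[434.77454328 332.95994764 215.38915037]
 [477.60112368 375.64187229 225.55884943]] ((455.8086242675781, 353.80682373046875), (41.480281829833984, 45.525569915771484), 81.26686096191406) 221.76106174306068 [  244   312   142   113 12277]
[[-21.08099632 -20.59297281  -3.81084963]
 [  0.98107247  -0.48796667   2.56106174]
 [ 18.66469495  19.50756506   6.35884943]]
-75 [ 8.01734241 18.29066646 18.52336856] [-18.18913316  18.45720008]
-55 [ 8.04128313 18.28929919 18.53951032] [-16.4286449   18.31863849]
-35 [ 8.01713211 18.30440992 18.57967893] [-14.59384989  16.77709897]
```

play_rows(
  targets=[
    [1, -33.95, 12.47, 0, -6.2],
    [1, -33.95, 12.47, 0, -6.2],
    [1, -33.95, 12.47, 0, -6.2],
    [1, -33.95, 12.47, 0, -6.2],
    [1, -33.95, 12.47, 0, -6.2],
    [1, -33.95, 12.47, 0, -6.2],
    [1, -33.95, 12.47, 0, -6.2],
    [1, -33.95, 12.47, 0, -6.2],
    [1, -33.95, 12.47, 0, -6.2],
    [1, -33.95, 12.47, 0, -6.2],
  ],
)

```text
clock: 8.0
eef_pos: [524.4, 2.0, 217.8]
tool_rot: [-3.14, -0.001, 1.522]
force: [-0.2, 1.1, -1.8]
width: 39.3
gripper_force: 61.1
```

play_rows(
  targets=[
    [1, 0, 0, 3, 0],
    [1, 0, 0, 6, 0],
    [1, 0, 0, 8, 0],
    [1, 0, 0, 8, 0],
    [1, 0, 0, 8, 0],
    [1, 0, 0, 8, 0],
  ],
)

```text
clock: 8.6
eef_pos: [525.9, 2.0, 139.8]
tool_rot: [3.14, -0.001, 1.523]
force: [0.5, -0.1, -1.9]
width: 39.0
gripper_force: 61.0
```

Run:
```python
from h import *
s=ctrl.read_state(); print(s['clock'],s['eef_pos'],s['tool_rot'],s['width'],s['force'])
im,d,P,T,f,c=cam('wrist'); save(im,'w5.png'); np.save('w5.npy',P)
x,y,z=P[...,0],P[...,1],P[...,2]
for lo,hi in [(88,104),(132,160)]:
    k,l,st,_=cv2.connectedComponentsWithStats(((z>lo)&(z<hi)&(x>490)&(x<570)).astype(np.uint8))
    for i in range(1,k):
        if st[i,4]>400: q=P[l==i]; print(lo,np.round(cv2.minAreaRect(q[:,:2].astype(np.float32))[0],1),cv2.minAreaRect(q[:,:2].astype(np.float32))[1:],np.median(q[:,2]),st[i])
```

```text
8.6 [525.87710829   2.03695561 139.76691109] [ 3.13953608e+00 -7.78981430e-04  1.52321434e+00] 39.01081208835656 [ 0.45238427 -0.06859712 -1.85986796]
88 [529.2  96.4] ((38.23525619506836, 40.26611328125), 87.68226623535156) 94.99048091195993 [ 250    0  118  117 8857]
88 [527.1  47. ] ((40.42633819580078, 40.17168045043945), 87.36029815673828) 94.91952863139693 [ 257  143  106  103 7399]
88 [515.   20.3] ((3.0761008262634277, 16.058910369873047), 84.4093246459961) 96.74930710546377 [263 255  41  21 533]
88 [538.8  19.2] ((16.02680015563965, 3.3203351497650146), 0.5271254181861877) 96.54330890211469 [323 254  41  17 543]
132 [5.261e+02 4.000e-01] ((41.87550354003906, 66.92423248291016), 87.13978576660156) 142.37940742346495 [  190   300   248   125 18343]
```

View pics/w5.png

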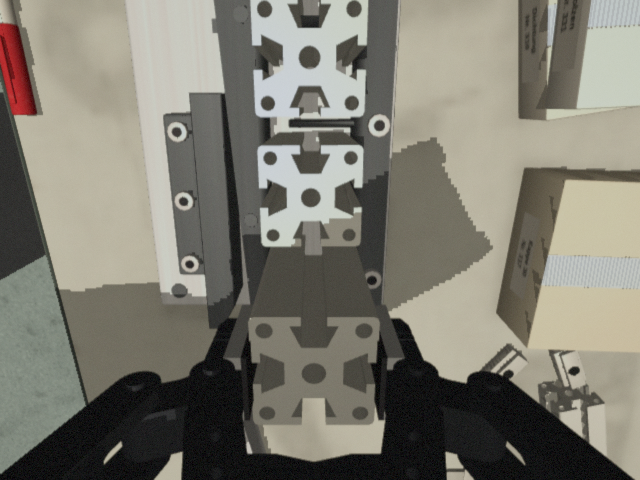

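play_rows(
  targets=[
    [1, -0.12, -0.1, 0.5, 0],
    [1, -0.12, -0.1, 1.2, 0],
    [1, -0.12, -0.1, 1.8, 0],
    [1, -0.12, -0.1, 2.2, 0],
    [1, -0.12, -0.1, 2.6, 0],
    [1, -0.12, -0.1, 3.0, 0],
    [1, -0.12, -0.1, 3.4, 0],
    [1, -0.12, -0.1, 3.8, 0],
    [1, -0.12, -0.1, 3.8, 0],
  ],
)

```text
clock: 9.55
eef_pos: [523.7, -0.4, 100.1]
tool_rot: [-3.141, 0.0, 1.522]
force: [-0.7, 0.4, -1.4]
width: 39.0
gripper_force: 61.0
```

play_rows(
  targets=[
    [1, 0, 0, 0.3, 0],
    [1, 0, 0, 0.6, 0],
    [1, 0, 0, 0.8, 0],
    [1, 0, 0, 0.9, 0],
    [1, 0, 0, 0.9, 0],
  ],
)

```text
clock: 10.05
eef_pos: [524.0, -0.4, 92.3]
tool_rot: [3.141, 0.001, 1.522]
force: [-1.4, -0.9, 5.6]
width: 39.0
gripper_force: 61.8
```

play_rows(
  targets=[
    [0, 0, 0, 0, 0],
    [0, 0, 0, 0, 0],
    [0, 0, 0, 0, 0],
    [0, 0, 0, 0, 0],
    [0, 0, 0, 0, 0],
    [0, 0, 0, 0, 0],
  ],
)

```text
clock: 10.65
eef_pos: [524.0, -0.4, 91.6]
tool_rot: [-3.142, -0.0, 1.521]
force: [-0.4, -0.4, 0.8]
width: 85.1
gripper_force: 0.0
```

play_rows(
  targets=[
    [0, 0, 0, -4, 0],
    [0, 0, 0, -9, 0],
    [0, 0, 0, -14, 0],
    [0, -5, -2, -19, 0],
    [0, -10, -4.5, -19, 0],
    [0, -13, -4.5, -19, 0],
    [0, -13, -4.5, -19, 0],
    [0, -13, -4.5, -19, 0],
  ],
)

```text
clock: 11.45
eef_pos: [472.1, -129.8, 281.7]
tool_rot: [3.141, 0.0, 1.517]
force: [0.3, 0.5, 1.1]
width: 84.9
gripper_force: 0.0
```

Run:
```python
from h import *
s=ctrl.read_state(); print(s['clock'],s['eef_pos'],s['tool_rot'],s['width'],s['force'])
im,d,P,T,f,c=cam('wrist'); save(im,'w6.png'); np.save('w6.npy',P); np.save('w6T.npy',T)
x,y,z=P[...,0],P[...,1],P[...,2]
def rects(m,n=150):
    k,l,st,_=cv2.connectedComponentsWithStats(m.astype(np.uint8))
    for i in range(1,k):
        if st[i,4]>n: q=P[l==i]; r=cv2.minAreaRect(q[:,:2].astype(np.float32)); print(np.round(r[0],1),np.round(r[1],1),round(r[2],2),np.median(q[:,2]).round(1),st[i])
rects((z>85)&(z<104)&(x>490)&(x<570))
print('wedge'); w=(x>430)&(x<520)&(y<-70)&(y>-320); rects(w&(z>18)&(z<45))
print('head'); rects(w&(z>28.5)&(z<45),60)
```

```text
11.45 [ 472.13444548 -129.75383735  281.74139562] [3.14141631e+00 4.14886574e-04 1.51721578e+00] 84.90169745238151 [0.30910182 0.53412241 1.0899363 ]
[523.9  -5.2] [34.1 40.5] 86.98 94.8 [ 350    0   65   58 2675]
wedge
[ 480.1 -187.4] [ 18.  216.1] 5.1 26.1 [ 299  141   49  217 2742]
head
[ 488.1 -276.4] [18.  37.1] 5.35 31.8 [326 324  22  34 569]
```

View pics/w6.png

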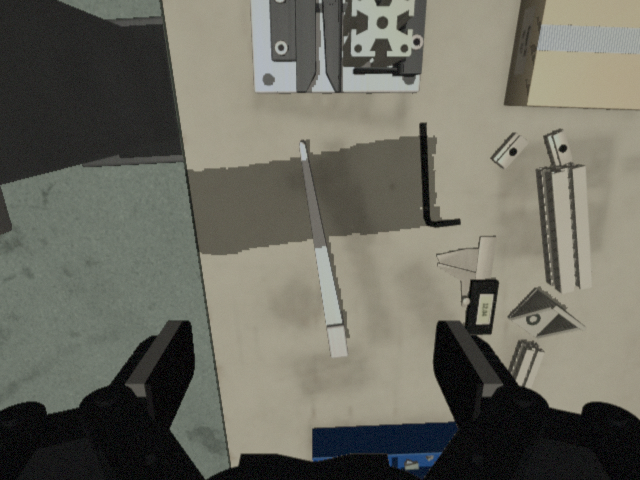

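play_rows(
  targets=[
    [0, -5, 1, 4, -4],
    [0, -10, 2, 8, -8.2],
    [0, -14.5, 2.4, 10, -8.2],
    [0, -14.5, 2.4, 15, -8.2],
    [0, -14.5, 2.4, 19, -8.2],
    [0, -14.5, 2.4, 22, -8.2],
    [0, -14.5, 2.4, 24, -8.2],
    [0, -14.5, 2.4, 25.2, -8.2],
    [0, -14.5, 2.4, 25.2, -8.2],
    [0, -14.5, 2.4, 25.2, -8.2],
  ],
)

```text
clock: 12.5
eef_pos: [490.7, -273.2, 30.4]
tool_rot: [3.14, 0.0, 1.666]
force: [0.2, 0.4, 1.3]
width: 85.5
gripper_force: 0.0
```

play_rows(
  targets=[
    [1, 0, 0, 0, 0],
    [1, 0, 0, 0, 0],
    [1, 0, 0, 0, 0],
    [1, 0, 0, 0, 0],
    [1, 0, 0, 0, 0],
    [1, 0, 0, 0, 0],
    [1, 0, 0, 0, 0],
    [1, 0, 0, 0, 0],
    [1, 0, 0, 0, 0],
    [1, 0, 0, 0, 0],
  ],
)

```text
clock: 13.5
eef_pos: [489.8, -274.3, 30.2]
tool_rot: [3.141, 0.001, 1.665]
force: [-1.2, -0.0, 5.7]
width: 17.3
gripper_force: 59.5
```

play_rows(
  targets=[
    [1, 0, 0, -1, 0],
    [1, 0, 0, -2, 0],
    [1, 0, 0, -2, 4],
    [1, 0, 0, -2, 7.9],
    [1, 0, 0, -2, 7.9],
    [1, 0, 0, -2, 7.9],
    [1, 0, 0, -2, 7.9],
  ],
)

```text
clock: 14.2
eef_pos: [489.5, -274.0, 49.8]
tool_rot: [3.142, -0.0, 1.528]
force: [-0.2, 0.4, -1.7]
width: 16.5
gripper_force: 58.6
```

```bash
cat > nf.py <<'E'
from h import *
a=np.radians(2.8); ex=np.array([np.cos(a),-np.sin(a)]); ey=np.array([np.sin(a),np.cos(a)]); O=np.array([505.3,73.4])
def nest(P): 
    q=P[...,:2]-O; return np.stack([q@ex,q@ey,P[...,2]],-1)
def prof(N,zlo,zhi,xlo,xhi,ys,w=2.5):
    x,y,z=N[...,0],N[...,1],N[...,2]; o=[]
    for yy in ys:
        m=(abs(y-yy)<w)&(z>zlo)&(z<zhi)&(x>xlo)&(x<xhi)
        o.append((yy,)+tuple(np.round([x[m].min(),x[m].max(),np.median(z[m])],1)) if m.sum()>3 else (yy,))
    return o
E
python3 - <<'E'
from nf import *
s=ctrl.read_state(); print(s['clock'],s['eef_pos'],s['tool_rot'],s['width'],s['force'],nest(np.array(s['eef_pos'])))
im,d,P,T,f,c=cam('wrist'); save(im,'w7.png'); np.save('w7.npy',P); N=nest(P)
N2=nest(np.load('w2.npy')); N6=nest(np.load('w6.npy'))
for nm,n in (('w2',N2),('w6',N6),('w7',N)):
    print(nm,'fence',prof(n,36,46,-50,-23.5,range(-114,20,10)))
    print(nm,'bar',prof(n,36,46,-24,2,range(-114,20,10)))
for r in ctrl.trace('wrist','wedge')[:2]:
    q=N[r['pixels']]; q=q[~np.isnan(q[:,0])]; print(r['confidence'],r['bbox'],np.percentile(q,[1,50,99],axis=0).round(1).tolist())
print('blade',prof(N,30,55,-60,15,range(-330,-110,15)))
E
```

```text
14.2 [ 489.45319419 -274.03609072   49.77660982] [ 3.14159193e+00 -1.23622238e-04  1.52780978e+00] 16.542835733411845 [-0.16608111  0.40044612 -1.65598177] [   1.14428615 -347.79541256   49.77660982]
w2 fence [(-114, np.float64(-36.4), np.float64(-27.9), np.float64(39.6)), (-104, np.float64(-36.7), np.float64(-23.9), np.float64(39.7)), (-94, np.float64(-36.0), np.float64(-23.5), np.float64(39.9)), (-84, np.float64(-36.4), np.float64(-23.8), np.float64(39.9)), (-74, np.float64(-36.7), np.float64(-24.2), np.float64(39.7)), (-64, np.float64(-36.1), np.float64(-23.7), np.float64(39.9)), (-54, np.float64(-36.5), np.float64(-24.1), np.float64(39.8)), (-44, np.float64(-35.9), np.float64(-23.6), np.float64(40.0)), (-34, np.float64(-36.2), np.float64(-24.0), np.float64(40.0)), (-24, np.float64(-36.6), np.float64(-23.5), np.float64(40.1)), (-14, np.float64(-36.0), np.float64(-24.0), np.float64(40.2)), (-4, np.float64(-36.4), np.float64(-23.5), np.float64(40.0)), (6, np.float64(-36.7), np.float64(-24.0), np.float64(39.9)), (16, np.float64(-36.1), np.float64(-23.5), np.float64(39.7))]
w2 bar [(-
[... 1952 characters left out ...]
), (-14,), (-4,), (6,), (16,)]
w7 bar [(-114,), (-104,), (-94,), (-84,), (-74,), (-64,), (-54,), (-44,), (-34,), (-24,), (-14,), (-4,), (6,), (16,)]
0.72 [278.1, 2.2, 342.7, 420.9] [[-8.1, -365.7, 44.0], [-0.8, -301.8, 45.8], [9.4, -244.3, 52.5]]
blade [(-330, np.float64(-7.8), np.float64(9.5), np.float64(45.7)), (-315, np.float64(-7.9), np.float64(7.6), np.float64(45.5)), (-300, np.float64(-8.0), np.float64(6.4), np.float64(45.5)), (-285, np.float64(-8.3), np.float64(5.3), np.float64(45.6)), (-270, np.float64(-8.3), np.float64(4.2), np.float64(45.5)), (-255, np.float64(-8.6), np.float64(3.2), np.float64(45.5)), (-240,), (-225,), (-210,), (-195,), (-180,), (-165,), (-150,), (-135,), (-120,)]
```

View pics/w7.png

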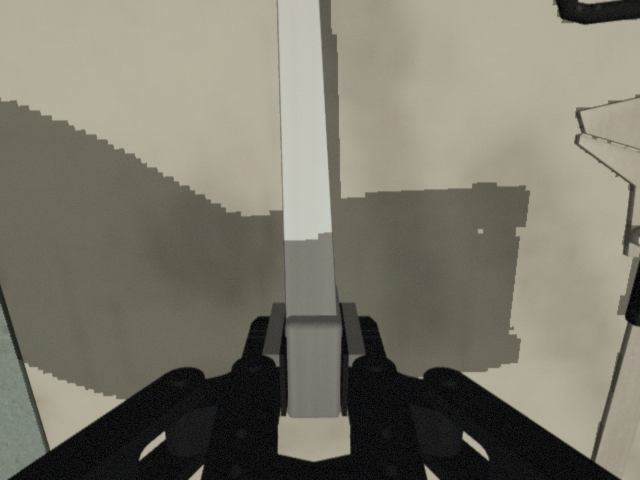

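Run:
```python
from nf import *
for n in ('w2','w6'):
    N=nest(np.load(n+'.npy')); x,y,z=N[...,0],N[...,1],N[...,2]
    for yy in range(-112,15,9):
        m=(abs(y-yy)<3)&(z>37)&(z<46)&(x>-40)&(x<2)
        v=np.sort(x[m]); 
        if len(v)<10: continue
        g=np.diff(v); i=g.argmax(); print(n,yy,'fence %.1f bar %.1f gap %.1f; xrange %.1f %.1f'%(v[i],v[i+1],g[i],v[0],v[-1]))
```

```text
w2 -112 fence -27.9 bar -7.9 gap 20.0; xrange -36.5 -1.3
w2 -103 fence -22.0 bar -11.6 gap 10.4; xrange -36.7 -0.7
w2 -94 fence -21.2 bar -12.0 gap 9.2; xrange -36.0 -1.4
w2 -85 fence -20.7 bar -12.6 gap 8.1; xrange -36.3 -0.9
w2 -76 fence -21.0 bar -13.1 gap 8.0; xrange -36.7 -1.3
w2 -67 fence -21.4 bar -13.5 gap 7.9; xrange -36.0 -1.8
w2 -58 fence -20.8 bar -14.7 gap 6.1; xrange -36.3 -1.5
w2 -49 fence -21.3 bar -15.4 gap 5.9; xrange -36.6 -1.9
w2 -40 fence -20.7 bar -15.9 gap 4.8; xrange -36.0 -0.6
w2 -31 fence -21.1 bar -16.4 gap 4.7; xrange -36.4 -1.0
w2 -22 fence -20.7 bar -16.9 gap 3.8; xrange -36.7 -1.7
w2 -13 fence -21.0 bar -17.4 gap 3.7; xrange -36.1 -1.3
w2 -4 fence -20.7 bar -17.9 gap 2.8; xrange -36.4 -1.8
w2 5 fence -20.9 bar -18.4 gap 2.6; xrange -36.7 -0.7
w2 14 fence -21.5 bar -18.9 gap 2.6; xrange -36.1 -1.0
w6 -112 fence -26.8 bar -8.3 gap 18.5; xrange -36.6 -1.0
w6 -103 fence -21.2 bar -11.7 gap 9.5; xrange -36.4 -1.9
w6 -94 fence -21.1 bar -12.4 gap 8.7; xrange -36.2 -1.3
w6 -85 fence -21.1 bar -13.2 gap 7.9; xrange -36.0 -0.5
w6 -76 fence -21.0 bar -13.3 gap 7.7; xrange -36.6 -1.5
w6 -67 fence -21.0 bar -14.1 gap 6.9; xrange -36.5 -1.6
w6 -58 fence -21.0 bar -14.8 gap 6.1; xrange -36.3 -0.9
w6 -49 fence -21.0 bar -14.9 gap 6.1; xrange -36.2 -1.1
```

play_rows(
  targets=[
    [1, 0, -1.2, 0, 0.5],
    [1, 0, -1.2, 0.4, 0.5],
    [1, 1.5, -1.2, 0.4, 0.5],
    [1, 3, -1.2, 0.4, 0.5],
    [1, 3, -1.2, 0.4, 0.5],
    [1, 3, -1.2, 0.4, 0.5],
  ],
)

```text
clock: 14.9
eef_pos: [479.2, -242.8, 45.7]
tool_rot: [3.141, -0.0, 1.52]
force: [-0.4, -0.0, -1.3]
width: 16.8
gripper_force: 58.7
```

Run:
```python
from nf import *
s=ctrl.read_state(); print(s['clock'],s['eef_pos'],np.degrees(s['tool_rot']),s['force'],nest(np.array(s['eef_pos'])))
im,d,P,T,f,c=cam('wrist'); N=nest(P)
print('w',prof(N,22,55,-60,15,range(-330,-200,15)))
ims=[]
for cn in ('scene','side'):
    im,d,P,T,f,c=cam(cn); save(im,cn+'8.png'); N=nest(P); np.save(cn+'8.npy',N)
    u=ctrl.trace(cn,'wedge')
    for r in u[:1]:
        q=N[r['pixels']]; q=q[~np.isnan(q[:,0])]; print(cn,r['confidence'],r['bbox'],np.percentile(q,[1,50,99],axis=0).round(1).tolist())
        ims.append(im)
a=ims[0][220:320,270:420]; b=ims[1][225:325,260:350]
a=cv2.resize(a,None,fx=3.5,fy=3.5,interpolation=2); b=cv2.resize(b,None,fx=3,fy=3.5,interpolation=2)
save(np.hstack([a,b]),'c8.png')
```

```text
14.9 [ 479.16676069 -242.84339605   45.70602836] [ 1.79994252e+02 -3.07356144e-04  8.70754048e+01] [-0.41264614 -0.02807665 -1.34001325] [ -10.65362272 -317.14244759   45.70602836]
w [(-330, np.float64(-19.0), np.float64(-1.6), np.float64(47.5)), (-315, np.float64(-20.4), np.float64(-1.7), np.float64(47.6)), (-300, np.float64(-19.5), np.float64(-2.0), np.float64(41.9)), (-285, np.float64(-19.5), np.float64(-3.9), np.float64(41.4)), (-270, np.float64(-19.4), np.float64(-5.0), np.float64(41.4)), (-255, np.float64(-19.6), np.float64(-5.7), np.float64(41.5)), (-240, np.float64(-19.6), np.float64(-6.7), np.float64(41.4)), (-225, np.float64(-19.6), np.float64(-7.9), np.float64(41.5)), (-210, np.float64(-17.9), np.float64(-8.7), np.float64(40.5))]
scene 0.69 [322.1, 270.6, 422.0, 330.1] [[-23.3, -337.8, 14.9], [-20.3, -231.3, 32.7], [-5.8, -125.3, 49.0]]
side 0.59 [313.2, 305.9, 322.8, 331.8] [[-21.3, -339.6, 1.0], [-12.1, -329.6, 45.3], [0.1, -244.4, 57.6]]
```

View pics/c8.png

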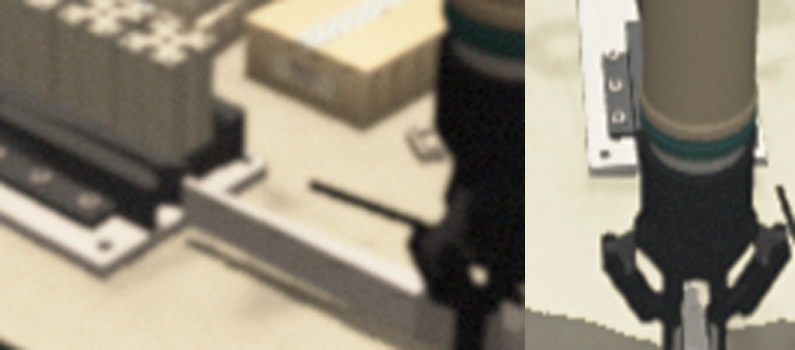

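play_rows(
  targets=[
    [1, 1, -0.05, 0, 0],
    [1, 2, -0.05, 0, 0],
    [1, 3, -0.05, 0, 0],
    [1, 4, -0.05, 0, 0],
    [1, 5, -0.05, 0, 0],
    [1, 6, -0.05, 0, 0],
    [1, 6, -0.05, 0, 0],
  ],
)

```text
clock: 15.85
eef_pos: [481.9, -181.3, 45.8]
tool_rot: [3.141, -0.001, 1.521]
force: [0.5, -0.3, -1.2]
width: 17.3
gripper_force: 58.7
```

play_rows(
  targets=[
    [1, 1, 0, 0, 0],
    [1, 2, 0, 0, 0],
    [1, 3, 0, 0, 0],
    [1, 4, 0, 0, 0],
    [1, 4.5, 0, 0, 0],
    [1, 4.5, 0, 0, 0],
  ],
)

```text
clock: 16.45
eef_pos: [483.8, -137.3, 45.7]
tool_rot: [-3.141, -0.001, 1.52]
force: [-0.5, 0.0, -2.1]
width: 17.3
gripper_force: 58.7
```

play_rows(
  targets=[
    [1, 0.5, 0, 0, 0],
    [1, 1, 0, 0, 0],
    [1, 1.5, 0, 0, 0],
    [1, 1.5, 0, 0, 0],
  ],
)

```text
clock: 16.85
eef_pos: [484.3, -122.8, 45.6]
tool_rot: [-3.141, -0.0, 1.519]
force: [-2.2, 1.4, -2.2]
width: 17.3
gripper_force: 58.7
```

play_rows(
  targets=[
    [1, 0.3, 0, 0, 0],
    [1, 0.6, 0, 0, 0],
    [1, 0.8, 0, 0, 0],
    [1, 0.8, 0, 0, 0],
  ],
)

```text
clock: 17.25
eef_pos: [484.6, -115.7, 45.6]
tool_rot: [-3.141, 0.0, 1.518]
force: [-3.0, -1.7, -1.7]
width: 16.9
gripper_force: 58.8
```

play_rows(
  targets=[
    [1, 0.2, 0, 0, 0],
    [1, 0.4, 0, 0, 0],
    [1, 0.5, 0, 0, 0],
    [1, 0.5, 0, 0, 0],
  ],
)

```text
clock: 17.65
eef_pos: [485.0, -110.5, 45.6]
tool_rot: [-3.141, -0.0, 1.518]
force: [-3.3, -2.6, -1.9]
width: 17.1
gripper_force: 58.8
```

play_rows(
  targets=[
    [1, 0.2, 0, 0, 0],
    [1, 0.4, 0, 0, 0],
    [1, 0.5, 0, 0, 0],
    [1, 0.5, 0, 0, 0],
  ],
)

```text
clock: 18.05
eef_pos: [485.4, -105.5, 45.6]
tool_rot: [-3.141, -0.0, 1.518]
force: [-4.2, -2.3, -1.6]
width: 17.0
gripper_force: 58.8
```

play_rows(
  targets=[
    [1, 0.2, 0, 0, 0],
    [1, 0.4, 0, 0, 0],
    [1, 0.5, 0, 0, 0],
    [1, 0.5, 0, 0, 0],
  ],
)

```text
clock: 18.45
eef_pos: [485.6, -100.5, 45.6]
tool_rot: [-3.141, -0.0, 1.518]
force: [-4.4, -3.1, -0.7]
width: 17.5
gripper_force: 58.8
```

Run:
```python
from nf import *
s=ctrl.read_state(); print(s['clock'],s['eef_pos'],np.degrees(s['tool_rot']),s['force'],s['torque'],nest(np.array(s['eef_pos'])))
im,d,P,T,f,c=cam('wrist'); save(im,'w9.png'); N=nest(P); x,y,z=N[...,0],N[...,1],N[...,2]
for yy in range(-150,20,12):
    o=[]
    m=(abs(y-yy)<3)&(z>36)&(z<46)&(x>-40)&(x<15); v=np.sort(x[m])
    if len(v)>5:
        g=np.diff(v); i=np.where(g>.9)[0]; o=[(v[k].round(1),v[k+1].round(1)) for k in i]; print(yy,v[0].round(1),v[-1].round(1),[(float(a),float(b)) for a,b in o])
k,l,st,_=cv2.connectedComponentsWithStats(((z>88)&(z<104)&(x>-5)&(x<60)).astype(np.uint8))
for i in range(1,k):
    if st[i,4]>400: q=N[l==i]; r=cv2.minAreaRect(q[:,:2].astype(np.float32)); print(np.round(r[0],1),np.round(r[1],1),round(r[2],1))
```

```text
18.45 [ 485.59963419 -100.54382214   45.60894309] [-1.79969656e+02 -5.82683834e-03  8.69879582e+01] [-4.39267934 -3.13567874 -0.71015479] [-0.5543644   0.95098157  0.1958563 ] [ -11.17973061 -174.69851544   45.60894309]
-150 -20.2 -4.0 []
-138 -20.1 -4.7 []
-126 -20.2 -5.5 []
-114 -36.9 4.4 [(-26.9, -20.1), (-6.4, -2.7)]
-102 -36.8 4.4 []
-90 -36.8 4.8 []
-78 -36.9 4.8 []
[ 21.7 -87.4] [14.4 35. ] 90.0
[   1.4 -160.1] [17.   8.3] 29.0
[  35.5 -165.1] [23.2 12.3] 29.1
```

View pics/w9.png

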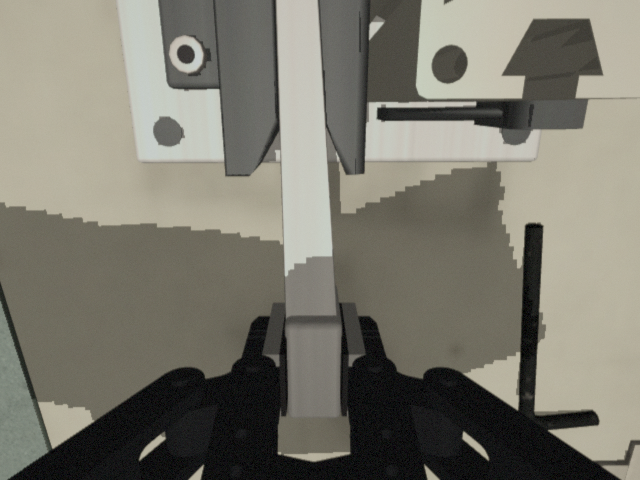

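play_rows(
  targets=[
    [1, 0.1, -0.03, 0, 0],
    [1, 0.2, -0.06, 0, 0],
    [1, 0.3, -0.06, 0, 0],
    [1, 0.3, -0.06, 0, 0],
  ],
)

```text
clock: 18.9
eef_pos: [485.5, -97.7, 45.7]
tool_rot: [3.142, 0.0, 1.518]
force: [-4.6, -2.8, -0.9]
width: 17.3
gripper_force: 58.7
```

play_rows(
  targets=[
    [1, 0.2, 0, 0, 0],
    [1, 0.4, 0, 0, 0],
    [1, 0.4, 0, 0, 0],
    [1, 0.4, 0, 0, 0],
  ],
)

```text
clock: 19.3
eef_pos: [485.7, -93.4, 45.7]
tool_rot: [3.141, -0.0, 1.518]
force: [-4.7, -1.2, -1.6]
width: 17.0
gripper_force: 58.7
```

play_rows(
  targets=[
    [1, 0.2, -0.03, 0, 0],
    [1, 0.4, -0.03, 0, 0],
    [1, 0.4, -0.03, 0, 0],
    [1, 0.4, -0.03, 0, 0],
  ],
)

```text
clock: 19.7
eef_pos: [485.7, -89.5, 45.7]
tool_rot: [3.141, -0.0, 1.518]
force: [-3.2, -2.8, -1.0]
width: 17.1
gripper_force: 58.7
```

play_rows(
  targets=[
    [1, 0.2, 0, 0, 0],
    [1, 0.4, 0, 0, 0],
    [1, 0.4, 0, 0, 0],
    [1, 0.4, 0, 0, 0],
  ],
)

```text
clock: 20.1
eef_pos: [485.6, -86.9, 45.7]
tool_rot: [-3.141, 0.002, 1.517]
force: [-3.7, -6.0, -0.7]
width: 17.1
gripper_force: 58.7
```

play_rows(
  targets=[
    [1, 0.1, 0, 0, 0],
    [1, 0.2, 0, 0, 0],
    [1, 0.2, 0, 0, 0],
    [1, 0.2, 0, 0, 0],
  ],
)

```text
clock: 20.5
eef_pos: [485.6, -86.7, 45.8]
tool_rot: [-3.141, 0.004, 1.516]
force: [-3.4, -9.6, -0.9]
width: 16.8
gripper_force: 58.8
```

play_rows(
  targets=[
    [1, 0.1, 0, 0, 0],
    [1, 0.2, 0, 0, 0],
    [1, 0.2, 0, 0, 0],
    [1, 0.2, 0, 0, 0],
  ],
)

```text
clock: 20.9
eef_pos: [485.7, -86.6, 45.9]
tool_rot: [-3.141, 0.006, 1.514]
force: [-3.6, -14.3, 0.2]
width: 16.9
gripper_force: 58.9
```

play_rows(
  targets=[
    [1, 0, 0, 0, 0],
    [1, 0, 0, 0, 0],
    [1, 0, 0, 0, 0],
    [1, 0, 0, 0, 0],
  ],
)

```text
clock: 21.3
eef_pos: [485.7, -86.6, 45.9]
tool_rot: [-3.141, 0.006, 1.514]
force: [-2.9, -14.0, -0.6]
width: 16.8
gripper_force: 58.9
```

Run:
```python
from nf import *
s=ctrl.read_state(); print(s['clock'],s['eef_pos'],s['force'],s['gripper_force'],nest(np.array(s['eef_pos'])))
for cn in ('wrist','scene'):
    im,d,P,T,f,c=cam(cn); save(im,cn+'10.png'); N=nest(P); x,y,z=N[...,0],N[...,1],N[...,2]
    m=(z>36)&(z<46)&(x>-40)&(x<13)
    for yy in (-108,-100,-92):
        v=np.sort(x[m&(abs(y-yy)<3)]); print(cn,yy,v[0] if len(v) else 0,v[-1] if len(v) else 0)
    q=N[(z>90)&(z<104)&(x>-2)&(x<50)&(y>-100)&(y<100)]
    if len(q): print(cn,'tops',np.percentile(q,[1,99],axis=0).round(1))
a=cv2.imread('pics/scene10.png')[190:320,200:420]; cv2.imwrite('pics/c10.png',cv2.resize(a,None,fx=3,fy=3,interpolation=2))
```

```text
21.3 [485.66426045 -86.55973796  45.8609843 ] [ -2.89119315 -13.9897089   -0.63679997] 58.92863631248474 [ -11.7983008  -160.72796936   45.8609843 ]
wrist -108 -36.646445944365354 4.9032837443079895
wrist -100 -36.66711716488506 4.897008064540494
wrist -92 -36.609839179658785 5.691322899523103
wrist tops [[  5.1 -94.3  90.3]
 [ 39.7 -67.6  96.5]]
scene -108 -39.49087149022824 -13.550273900824642
scene -100 -39.644435999421866 -9.36950445679979
scene -92 -37.85577404010276 -3.3624825824872997
scene tops [[  1.7 -93.6  90.2]
 [ 43.6  93.7  97.8]]
```

View pics/c10.png

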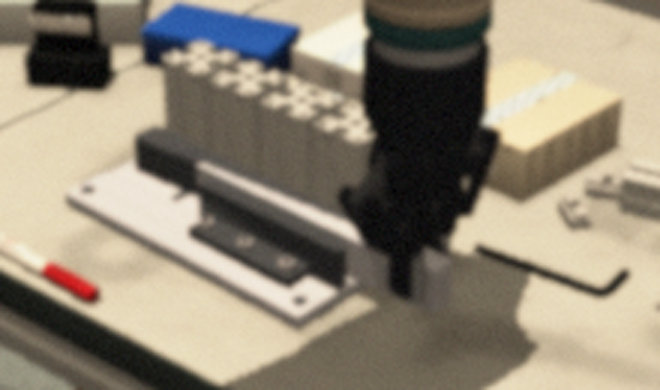

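The bar's row-side face reads about 4.9 mm in nest x, which is about 7.9 mm of travel. All four pieces stand in a row. The wedge is jammed at a push of 14 N and is still gripped.

```bash
python3 -c "
from cell import ctrl
print(ctrl.finish_job())"
```

```text
the job is handed in; nothing more can be done
None
```

The job is handed in: the spare piece stands released in pocket 1, the bar has closed on the row (about 7.9 mm travel), and the wedge sits tight at about 14 N, still gripped; the hand-in returned no verdict.

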